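Load a capping spindle in the V-groove and push it home to the stop

TASK

Lift the steel spindle from its grey bench rest and lay it - do not drop it - in the open part of the white V-groove, with its thin end towards the clear guard. Then push it gently along the groove, under the guard, until you feel its thin end come up against the adjustable stop in there, and leave it lying touching the stop, without shifting the stop. Leave the other things on the bench alone.

Things in the scene. Friction and masses are not known exactly. Their poses are not given: they have to be found in the camera images.
- fixture: Loading fixture, bolted down: copper-coloured base plate 150 x 350 x 12 mm carrying white V-blocks, 50 mm wide, with one straight 90-degree V-groove along its y axis. Origin: table height, under the groove's axis, at the mouth of the clear guard; +y is the way to push, z up. A spindle in the groove slides against 2 to 5.5 N of friction.
- mouth (a point): Point on the axis of a spindle lying in the groove, 51 mm above the table, at the guard's mouth. Open groove before it (fixture y, mm): rear block -160 to -105, finger gap -105 to -45, front block from -45 on, in under the guard. Groove edges 22 mm apart; block tops 45 mm above the table.
- gap (a point): On the groove's axis (51 mm above the table), 75 mm before the mouth, in the middle of the 60 mm long gap between the white blocks: free for fingers down to the base plate, 12 mm above the table. A spindle laid with its middle here bridges the gap, its thin end 10 mm short of the guard.
- guard_top (a point): Middle of the clear guard's top, 79 mm above the table. The guard is a tunnel 100 mm long, inside 38 mm wide, its roof 75 mm above the table. On the groove's axis in it stands the stop, a steel disc 16 mm across, face anywhere 45 to 85 mm past the mouth: not measured, find it by feel. Lightly clamped: it slips at about 15 N. Clamp block behind the guard, 105 mm high.
- spindle_mid (a point): Middle of the spindle, half-way along and on its axis. A bare steel bar 130 mm long, about 0.42 kg (0.35 to 0.5): 24 mm diameter for 115 mm, then at its +y end a thinner spigot 12 mm in diameter and 15 mm long. Its own +y axis points along the bar to the thin end. At the start it lies level in the rest, 31 mm above the table.
- spindle_tip (a point): Centre of the spindle's thin end face, 65 mm from its middle along its +y; the thick end face is 65 mm the other way.
- rest: Grey plastic bench rest, fixed: plate 60 x 120 x 6 mm with two V-saddles (50 mm wide, 12 mm thick, 25 mm high) centred at y = -44 and +44 mm; free between them for the fingers down to 6 mm above the table. Origin: centre of its underside; the spindle lies along its y.
- dispenser: Bystander: small clear bottle, 44 mm diameter, 110 mm high; origin at its foot.
- spray_can: Bystander: can, 56 mm diameter, 170 mm high; origin at its foot.
- clear_box: Bystander: open clear box 70 x 70 x 25 mm; origin under its centre.
- wrench: Bystander: steel wrench lying flat; origin at its middle.
- collar: Bystander: steel ring, 44 mm diameter, 18 mm high; origin under its centre.
- cap: Bystander: black cap, 48 mm diameter, 40 mm high; origin under its centre.
- spacer: Bystander: upright plain steel cylinder, 24 mm diameter, 50 mm high; origin under its centre.
There are look-alikes about, which are no part of the job. Of the things shaped like the part that bears spindle_mid, the bare steel one is meant.

How it is judged (in metres and radians):
On the way, in this order (a step that is already met when the one before it is completed fails the run):
1. the spindle lies in the open groove, thin end towards the guard and not yet more than 10 mm inside it (x of spindle_mid in the frame of fixture between -0.003 and 0.003 m and z of spindle_mid in the frame of fixture between 0.048 and 0.054 m and angle between the y axis of spindle and the y axis of fixture, either way round below 0.05 rad and y of spindle_tip in the frame of fixture between -0.06 and 0.01 m and y of spindle_mid in the frame of fixture below -0.055 m), for 0.2 s.
2. the spindle's thin end bears on the stop (contact force between spindle and stop_c0 above 0.5 N), for 0.1 s.
At the end, for the whole second after the job is handed in: The spindle lies still along the V-groove (axis within 3 mm of the groove's, within 0.05 rad), its thin end within about 2 mm of the stop's face; the stop is within 3 mm of where it was set (x of spindle_mid in the frame of fixture between -0.003 and 0.003 m and z of spindle_mid in the frame of fixture between 0.048 and 0.054 m and angle between the y axis of spindle and the y axis of fixture, either way round below 0.05 rad and distance between spindle_tip and stop_c0 below 0.0072 m and linear speed of spindle below 0.01 m/s and distance of stop_c0 from where it was at the start of the episode below 0.003 m); the robot touches nothing.
It fails at once if the stop is shifted by more than 3 mm (pushed too hard) (distance of stop_c0 from where it was at the start of the episode above 0.003 m).
It fails at once if the spindle is dropped (moves at over 0.45 m/s while out of the fingers) (contact force between the fingers and spindle below 0.1 N and linear speed of spindle above 0.45 m/s).
It fails at once if a bystander is moved by more than 20 mm (distance of any of dispenser, spray_can, clear_box, wrench, collar, cap, spacer from where it was at the start of the episode above 0.02 m).
It also fails if it takes over 58 s, if anything falls off the work surface, if the arm or the gripper's body presses on something with over 40 N, if the wrist force passes 120 N, or if a joint passes its speed limit or range.

ROBOT

A 6-joint arm with a two-finger parallel gripper is mounted at the origin on the work surface. World frame = base frame: x ahead of the robot, y to its left, z up, the work surface at z = 0. Lengths are in mm, angles in rad, forces in N, time in s.
With the tool pointing down it reaches from about 275 to 850 mm from the base axis. Payload 19 kg.
Tool frame: the origin (TCP) lies between the finger pads; the fingertips stand 25 mm ahead of it and the grasp point (between the pads) lies 6 mm ahead of it; z points along the fingers, y is the direction in which the jaws open and shut (so a half turn about z gives the same grasp; the last joint's range is limited). The gripper opens to 85 mm and grips with 20 to 120 N. Pads are 22 mm wide; open, the fingers measure 114 mm over their backs; the gripper's body (76 mm by 85 mm) begins 54 mm behind the grasp point. The pads swing forward as they close: fully open they stand 13 mm farther back than shut.
Start: joints at [-0.134, 0.15, 1.437, -0, 1.554, -0.134], TCP at [574.972, -0.016, 256.267] pointing down, gripper open.
Joint ranges: [-2.8, 2.8], [-0.68, 2.1], [0.12, 2.68], [-1.39, 4.53], [0.16, 2.79], [-2.81, 2.81]. Speed limits (rad/s): [1.89, 1.89, 2.22, 3.01, 3.01, 3.01].

INTERFACE

Orientations are given as [roll, pitch, yaw] about the fixed x, y, z axes, in that order (R = Rz(yaw) Ry(pitch) Rx(roll)).
In Python, from station import manip gives the robot as it stands. The module is installed in compiled form; this text tells all that it offers.
- The arm moves only by the shell command python3 -m handwheel 'ROWS'. ROWS is JSON, a list of rows, each a list of 3 entries, a list of its own where there are three numbers: the shift along the tool's x, y, z in mm, then the turn, a rotation vector about the tool's x, y, z in rad, then the closure, from -1 (fully open) to 1 (shut). In form: [[[x, y, z], [rx, ry, rz], grip], ...]. A call has 1 to 8 rows; each row shifts and turns the commanded pose from where the row before left it, along the tool's axes as they then stand; what a row does not reach is not made up. A row lasts 1/10 s, in which the tool goes at most 50 mm and 8.59 degrees, less where a joint would pass 70% of its speed; a pose out of reach is approached as far as the arm can. A call with a gripper value outside its range is refused whole. The fingers move at their own pace and stop on an object; the grip force is fixed at half the most. Time passes only in rows, so rows that do not move let the fingers close. It gives the time, the measured TCP pose, the force and the opening at its end, in the units of the state.
- manip.state(): the state, without advancing time (a new reading comes with each control period).
- manip.grab_frame(name): name is "scene" or "side" or "wrist"; returns the picture (480x640x3 uint8, red, green, blue); there is no depth.
- manip.camera_model(name): a dict with "K" (3x3 intrinsics, pixels), "pose" (4x4, takes a point from camera to world coordinates). Camera axes: x right, y down, z forward; pixel columns grow to the right and rows downward; lengths in mm; the calibration is good to about 2 mm. A picture is of the moment at which its call begins: read the wrist's pose just before it. camera_model takes no time and is no camera call; for the wrist camera it gives the pose at the moment of the call.
- manip.finish_job(): hands the job in, once; it reports no verdict.
Trained networks look in the newest picture that a camera, given by its name, has taken for a name from the list of things; names that differ only in an ending like _2 or _b are one class to them, and where a whole thing is asked for, a point or a joint stands for the part that bears it (a point fixed in the world has none). Each returns a list of dicts, best first, with "score" (0 to 1); they miss things now and then, are a little off and sometimes report something else, mostly with a low value. They report only what shows in the picture. A call takes as long as a camera call. They do not tell look-alikes from the thing itself.
- manip.find_in(camera, thing): "uv" ([column, row] in pixels, amid what is visible of it).
- manip.spot_point(camera, thing): "uv" ([column, row] in pixels: a listed point, or the origin of a listed thing).
The state is a dict: "time_s": time; "joint_pos": joint angles; "dq": joint speeds; "effort": joint torques, N m; "position": TCP position; "ee_rot": TCP orientation; "ft_force": force on the tool from outside, world axes, zero at the start; "ft_torque": the same for the moment, N m; "gripper_width": opening from 0.0 (shut) to 1.0 (fully open).
Only numpy, scipy, OpenCV 4.12 (cv2) and the standard library are available. Lean on these libraries where they do the work, as an engineer would, in place of code of your own. Each camera call takes 0.05 s, during which the arm holds its last target.

## Working session

There is one attempt and no reset: what is moved stays moved. The work goes in short steps, Python scripts to look and compute and a shell command to move; the robot and the scene stay as the last step left them, time stands still between calls to the robot, and variables do not carry over. Pictures are saved under pics/ and viewed, and the job is handed in when it is done.

```bash
mkdir -p pics; python3 - <<'E'
from station import manip
import cv2
s=manip.state(); print(s)
for c in ["scene","side","wrist"]:
    im=manip.grab_frame(c); cv2.imwrite(f"pics/{c}0.png",im[:,:,::-1])
    m=manip.camera_model(c); print(c,m["K"],m["pose"])
    for t in ["spindle_mid","spindle_tip","mouth","gap","guard_top","rest"]:
        print(t,[(r["uv"],r["score"]) for r in manip.spot_point(c,t)][:4])
E
```

```text
{'time_s': 0.0, 'joint_pos': array([-1.33990757e-01,  1.50964254e-01,  1.43802905e+00, -3.85283133e-06,
        1.55379615e+00, -1.33978109e-01]), 'dq': array([-0.00010195, -0.00163355, -0.00134633,  0.00069382,  0.00123035,
       -0.00172809]), 'effort': array([ 9.08163997e-05, -7.13061190e+01, -5.70858908e+01, -1.86872212e-04,
        9.14935896e-03,  2.21375326e-04]), 'position': array([5.74782017e+02, 1.37426684e-02, 2.55688817e+02]), 'ee_rot': array([-3.14040607e+00, -1.56047664e-04,  1.57078365e+00]), 'ft_force': array([-0.61013838, -0.1483028 ,  0.71596407]), 'ft_torque': array([0.00388877, 0.01207651, 0.0497678 ]), 'gripper_width': 1.001427885731478}
scene [[434.19320365   0.         322.57536145]
 [  0.         434.19320365 247.13102421]
 [  0.           0.           1.        ]] [[ 6.15619785e-01  5.25833072e-01 -5.86951327e-01  1.17592376e+03]
 [ 7.87933408e-01 -4.23163330e-01  4.47318388e-01 -5.11655455e+02]
 [-1.31614758e-02 -7.37856610e-01 -6.74829163e-01  7.95117765e+02]
 [ 0.00000000e+00  0.00000000e+00  0.00000000e+00  1.00000000e+00]]
spindle_mid [([220.6, 282.2], 
[... 974 characters left out ...]
970008    0.         319.77057358]
 [  0.         388.2970008  239.11156424]
 [  0.           0.           1.        ]] [[ 9.99999545e-01 -8.73363950e-04  3.84784797e-04  5.75810516e+02]
 [-6.99221105e-04 -9.44870619e-01 -3.27443161e-01  8.48245720e+01]
 [ 6.49548902e-04  3.27442743e-01 -9.44870800e-01  3.73900839e+02]
 [ 0.00000000e+00  0.00000000e+00  0.00000000e+00  1.00000000e+00]]
spindle_mid [([328.6, 382.8], 0.74), ([52.5, 123.3], 0.72), ([211.1, 437.1], 0.56)]
spindle_tip [([272.6, 379.2], 0.93), ([6.2, 168.3], 0.88), ([209.1, 395.0], 0.66), ([390.4, 449.4], 0.43)]
mouth [([316.3, 98.7], 0.6)]
gap [([302.0, 186.7], 0.55)]
guard_top [([330.0, 15.1], 0.87)]
rest [([217.6, 422.6], 0.7)]
```

View pics/scene0.png

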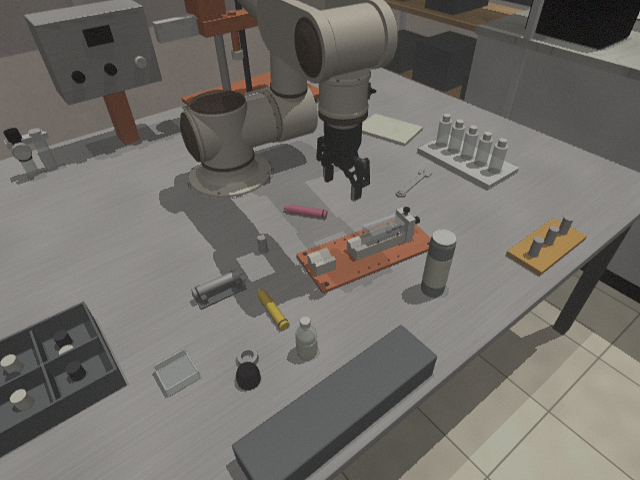

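View pics/side0.png

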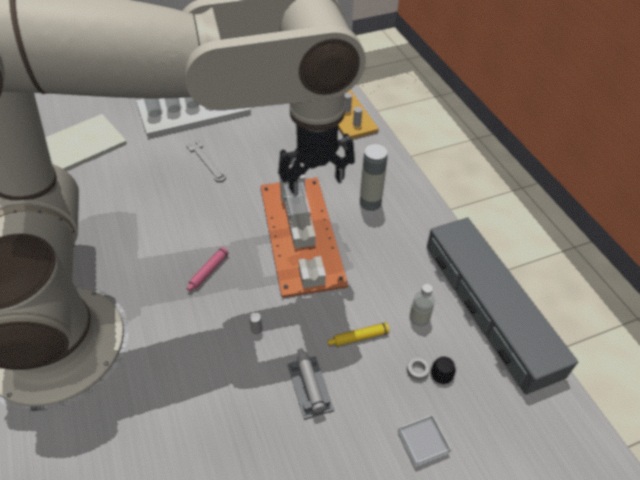

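View pics/wrist0.png

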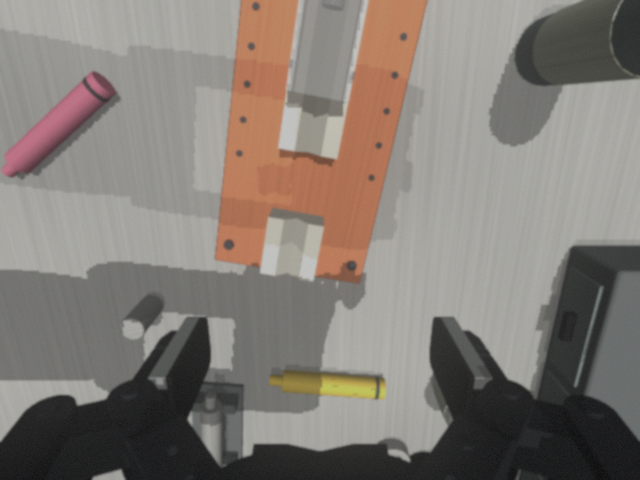

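Candidates: bare steel bar in the grey rest (scene 220,285; side 310,383), yellow (scene 272,309; side 360,334), pink (scene 305,211; side 208,270). The steel one in the rest fits. I'll confirm it in a crop and triangulate.

```bash
cat > h.py <<'E'
import numpy as np
def proj(m,P):
    T=np.linalg.inv(m["pose"]); p=T[:3,:3]@np.asarray(P,float)+T[:3,3]; q=m["K"]@p; return q[:2]/q[2]
def ray(m,uv):
    d=m["pose"][:3,:3]@np.linalg.inv(m["K"])@[uv[0],uv[1],1]; return m["pose"][:3,3],d/np.linalg.norm(d)
def atz(m,uv,z):
    o,d=ray(m,uv); return o+d*(z-o[2])/d[2]
E
python3 - <<'E'
from station import manip
from h import *
import cv2
M={c:manip.camera_model(c) for c in ["scene","side","wrist"]}
obs={"mid":[("scene",220.6,282.2),("side",308.5,374.9)],"tip":[("scene",243.1,274.6),("wrist",209.1,395)],
"rest":[("scene",216.6,290.4),("side",310.9,387.3),("wrist",217.6,422.6)],
"mouth":[("scene",366.5,237.8),("wrist",316.3,98.7)],"gap":[("scene",341,246.2),("side",305.4,244.6),("wrist",302,186.7)],
"guard":[("scene",382,223.5),("side",296.7,195.7),("wrist",330,15.1)]}
z=dict(mid=31,tip=31,rest=0,mouth=51,gap=51,guard=79)
for k,v in obs.items():
    for c,u,w in v: print(k,c,atz(M[c],(u,w),z[k]).round(1))
a=cv2.imread("pics/scene0.png")[250:330,170:310]; b=cv2.imread("pics/side0.png")[330:430,250:400]; 
cv2.imwrite("pics/crop0.png",np.hstack([cv2.resize(a,(480,400)),cv2.resize(b,(320,400))[:,:320]]) if 0 else np.hstack([cv2.resize(a,(400,229)),cv2.resize(b,(343,229))]))
cv2.imwrite("pics/crop1.png",cv2.resize(b,(750,500),interpolation=cv2.INTER_CUBIC))
E
```

```text
mid scene [ 456.  -273.3   31. ]
mid side [ 451.9 -270.4   31. ]
tip scene [ 467.8 -218.    31. ]
tip wrist [ 455.7 -213.    31. ]
rest scene [ 445.2 -284.5    0. ]
rest side [ 452.3 -282.     0. ]
rest wrist [ 451.3 -281.2    0. ]
mouth scene [571.9  92.5  51. ]
mouth wrist [573.3  89.1  51. ]
gap scene [555.3  20.3  51. ]
gap side [557.   20.7  51. ]
gap wrist [561.   19.6  51. ]
guard scene [578.1 138.9  79. ]
guard side [583.2 145.7  79. ]
guard wrist [582.9 141.4  79. ]
```

View pics/crop1.png

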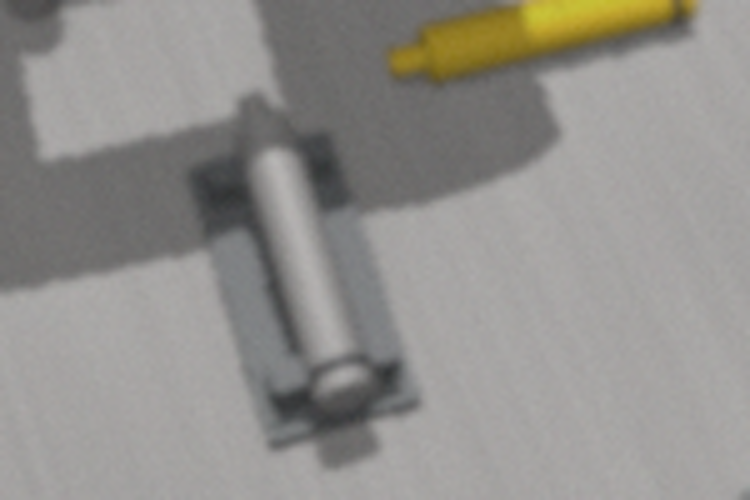

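View pics/crop0.png

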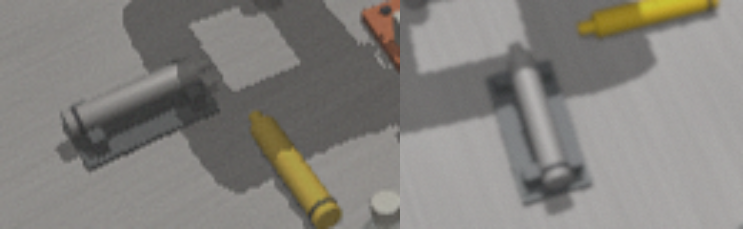

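Confirmed: the bare bar in the grey rest is the one, thin end at about side (301,350), pointing roughly world +y. Next I'll look from above it.

```bash
python3 -m handwheel '[[[-29,-15,0],[0,0,0],-1],[[-29,-15,0],[0,0,0],-1],[[-29,-15,0],[0,0,0],-1],[[-29,-15,0],[0,0,0],-1],[[-29,-15,0],[0,0,0],-1],[[-29,-15,0],[0,0,0],-1],[[-29,-15,0],[0,0,0],-1],[[0,0,0],[0,0,0],-1]]'
python3 - <<'E'
from station import manip
from h import *
import cv2
print(manip.state()["position"],manip.state()["ee_rot"])
m=manip.camera_model("wrist"); im=manip.grab_frame("wrist"); cv2.imwrite("pics/w1.png",im[:,:,::-1])
np.savez("w1.npz",K=m["K"],pose=m["pose"])
for t,z in [("spindle_mid",31),("spindle_tip",31),("rest",0)]:
    for r in manip.spot_point("wrist",t): print(t,r["uv"],r["score"],atz(m,r["uv"],z).round(1))
ms=manip.camera_model("side")
print(atz(ms,(301,350),31),atz(ms,(319,407.6),31))
E
```

```text
time_s: 1.85
position: [468.6, -205.6, 256.3]
ee_rot: [-3.141, 0.001, 1.568]
ft_force: [-0.1, -0.6, -0.4]
gripper_width: 1.001
[ 468.59518149 -205.64755305  256.34230933] [-3.14121967e+00  7.91838129e-04  1.56776292e+00]
spindle_mid [439.3, 208.8] 0.67 [ 578.3 -211.    31. ]
spindle_mid [304.0, 275.0] 0.62 [ 454.  -276.5   31. ]
spindle_mid [536.7, 323.0] 0.57 [ 688.4 -330.5   31. ]
spindle_tip [306.5, 211.2] 0.77 [ 457.4 -212.8   31. ]
spindle_tip [375.6, 202.0] 0.58 [ 520.1 -204.5   31. ]
rest [302.6, 267.8] 0.76 [ 451.3 -282.3    0. ]
[ 457.54774148 -214.57642467   31.        ] [ 446.17976896 -339.16609274   31.        ]
```

View pics/w1.png

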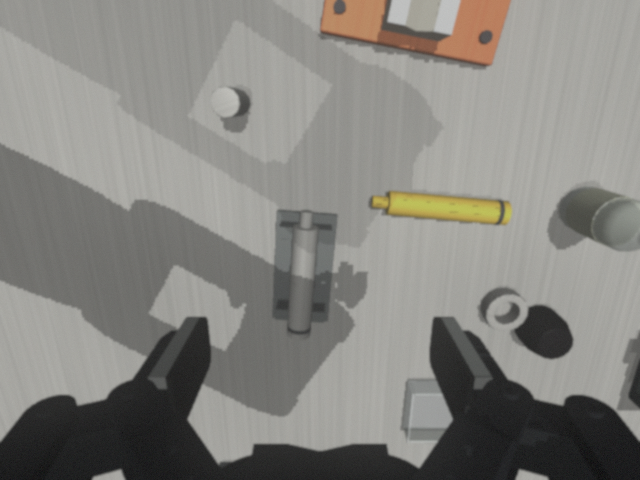

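The spindle shows with its tip at (307,211) and thick end at (299,333). I'll compute its axis and keep the plan file for later.

```bash
python3 - <<'E'
from h import *
import cv2
d=np.load("w1.npz"); m={"K":d["K"],"pose":d["pose"]}
for uv in [(307,211),(299,333),(304,228)]: print(atz(m,uv,31),atz(m,uv,43))
c=cv2.imread("pics/w1.png")[195:350,255:355]; cv2.imwrite("pics/w1c.png",cv2.resize(c,None,fx=4,fy=3.8,interpolation=cv2.INTER_CUBIC))
E
```

```text
[ 457.85794386 -212.66156291   31.        ] [ 458.27311544 -209.44362589   43.        ]
[ 447.83233086 -341.19932531   31.        ] [ 448.59836455 -333.48300699   43.        ]
[ 454.8458822  -228.89989715   31.        ] [ 455.36646562 -225.11367406   43.        ]
```

View pics/w1c.png

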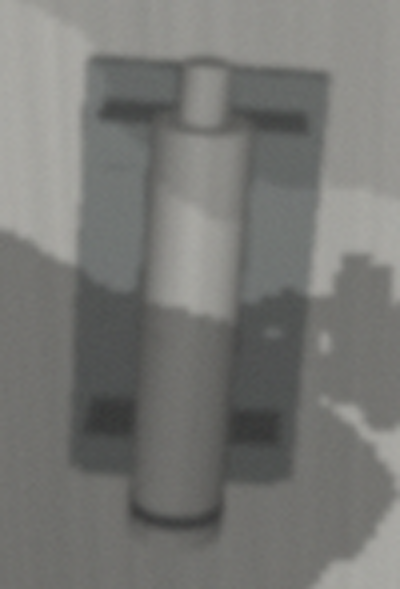

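```bash
python3 -m handwheel '[[[-18,-4,26],[0,0,0],-1],[[-18,-4,27],[0,0,0],-1],[[-18,-4,26],[0,0,0],-1],[[-17.5,-4,27],[0,0,0],-1],[[0,0,0],[0,0,0.04],-1],[[0,0,0],[0,0,0.035],-1],[[0,0,0],[0,0,0],-1],[[0,0,0],[0,0,0],-1]]'
python3 - <<'E'
from station import manip
from h import *
import cv2
print(manip.state()["position"],manip.state()["ee_rot"])
m=manip.camera_model("wrist"); im=manip.grab_frame("wrist").copy()
from scipy.spatial.transform import Rotation as Ro
s=manip.state()
cv2.imwrite("pics/w2.png",im[:,:,::-1])
print(proj(m,(457.9,-212.7,31)),proj(m,(447.8,-341,31)))
for t in ["spindle_mid","spindle_tip"]:
    for r in manip.spot_point("wrist",t): print(t,r["uv"],r["score"],atz(m,r["uv"],31).round(1))
E
```

```text
time_s: 2.85
position: [454.4, -273.9, 150.4]
ee_rot: [3.142, -0.0, 1.498]
ft_force: [-0.4, 0.2, 0.2]
gripper_width: 1.002
[ 454.41401867 -273.88249174  150.35786849] [ 3.14158598e+00 -8.53866229e-06  1.49799297e+00]
[316.48229579 146.41993062] [316.0675223 333.1456334]
spindle_mid [316.4, 249.9] 0.64 [ 452.8 -278.5   31. ]
spindle_tip [414.3, 128.6] 0.96 [ 516.  -206.7   31. ]
spindle_tip [313.6, 149.1] 0.82 [ 456.1 -214.1   31. ]
```

View pics/w2.png

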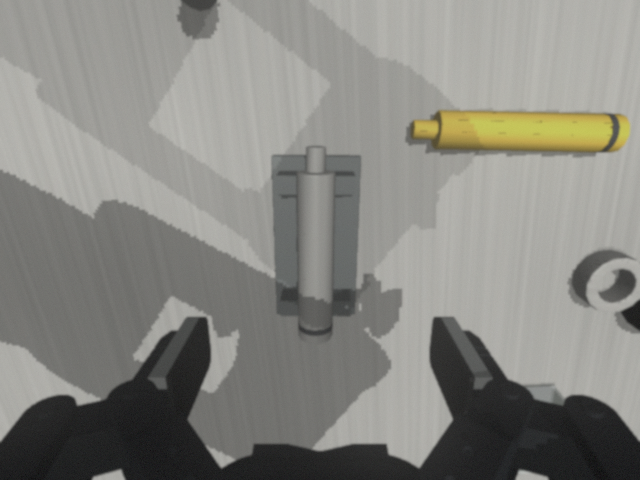

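The view shows the spindle parallel to the fingers, at column 316 against finger centre 320.5. I'll correct by 2 mm, go down and grip.

```bash
python3 -m handwheel '[[[-2,-1,15],[0,0,0],-1],[[-1.5,-1,20],[0,0,0],-1],[[0,0,20],[0,0,0],-1],[[0,0,20],[0,0,0],-1],[[0,0,15],[0,0,0],-1],[[0,0,12],[0,0,0],-1],[[0,0,8],[0,0,0],-1],[[0,0,0],[0,0,0],-1]]'
python3 -m handwheel '[[[0,0,0],[0,0,0],-0.3],[[0,0,0],[0,0,0],0.2],[[0,0,0],[0,0,0],0.6],[[0,0,0],[0,0,0],1],[[0,0,0],[0,0,0],1],[[0,0,0],[0,0,0],1],[[0,0,0],[0,0,0],1]]'
```

```text
time_s: 3.8
position: [451.5, -277.6, 39.6]
ee_rot: [-3.141, -0.001, 1.496]
ft_force: [-0.2, -0.7, 0.9]
gripper_width: 1.002
time_s: 4.5
position: [451.3, -277.9, 40.8]
ee_rot: [-3.141, 0.0, 1.496]
ft_force: [-6.9, 0.8, 9.3]
gripper_width: 0.257
```

```bash
python3 -m handwheel '[[[0,0,0],[0,0,0],1],[[0,0,-2],[0,0,0],1],[[0,0,-4],[0,0,0],1],[[0,0,-8],[0,0,0],1],[[0,0,-12],[0,0,0],1],[[0,0,-15],[0,0,0],1],[[0,0,-15],[0,0,0],1],[[0,0,-15],[0,0,0],1]]'
python3 - <<'E'
from station import manip
from h import *
import cv2
print(manip.state())
im=manip.grab_frame("wrist"); cv2.imwrite("pics/w3.png",im[:,:,::-1])
im=manip.grab_frame("scene"); cv2.imwrite("pics/s3.png",cv2.resize(im[190:350,130:330,::-1],None,fx=3,fy=3))
E
```

```text
time_s: 5.3
position: [451.8, -277.9, 112.9]
ee_rot: [3.141, 0.0, 1.496]
ft_force: [0.6, 0.2, -5.3]
gripper_width: 0.26
{'time_s': 5.3, 'joint_pos': array([-6.96671289e-01,  1.51197322e-01,  1.73593371e+00,  1.20161922e-05,
        1.25382799e+00, -6.21776057e-01]), 'dq': array([ 2.07995415e-03, -1.51088388e-01, -1.57601097e-01,  1.23447396e-03,
        3.07678626e-01, -2.49378174e-04]), 'effort': array([ 5.04874019e-02, -6.65261221e+01, -5.22638762e+01, -1.78870180e-02,
       -9.81171057e-01,  1.47924998e-04]), 'position': array([ 451.80654498, -277.85057338,  112.87989337]), 'ee_rot': array([3.14107096e+00, 3.59791242e-04, 1.49589726e+00]), 'ft_force': array([ 0.64523613,  0.23232453, -5.3157763 ]), 'ft_torque': array([-0.02508421,  0.01535888,  0.00849565]), 'gripper_width': 0.2601059229337432}
```

View pics/w3.png

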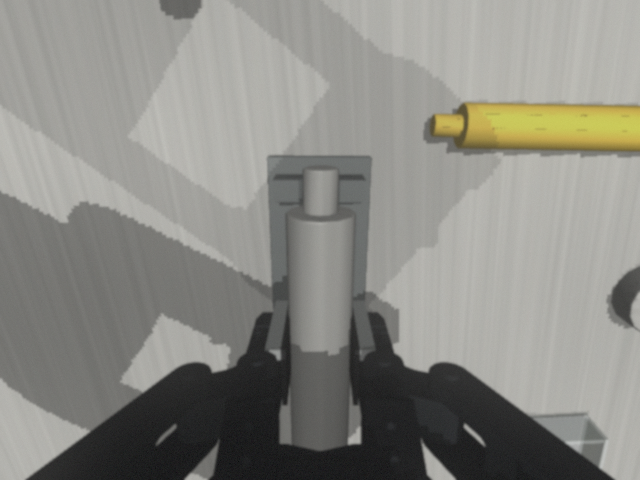

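View pics/s3.png

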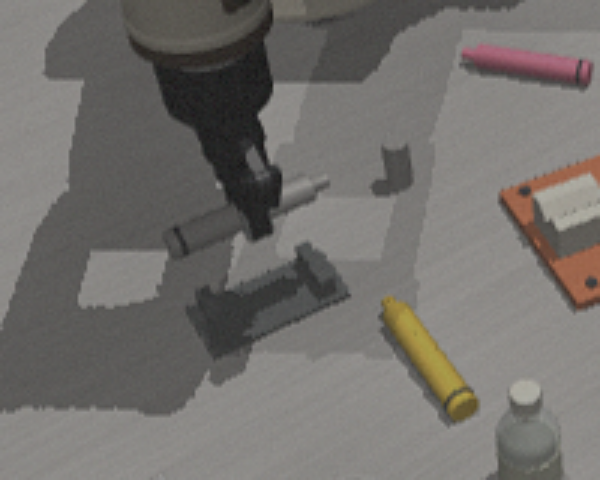

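Spindle is held level and centred, tip at (320,168) in the wrist view. Next: how it sits in the tool, and the fixture geometry from the first wrist picture.

```bash
python3 - <<'E'
from station import manip
from h import *
import cv2
m=manip.camera_model("wrist"); s=manip.state()
print(s["position"],s["ft_force"])
p=s["position"]; tip=atz(m,(320.5,168),p[2]-9.8); d=tip-p; a=s["ee_rot"][2]
print("tip rel tool x,y:",d[0]*np.cos(a)+d[1]*np.sin(a), d[0]*np.sin(a)-d[1]*np.cos(a))
K=m["K"]
P=np.array([[1,-8.7e-4,3.848e-4,575.81],[-7e-4,-.94487,-.32744,84.825],[6.5e-4,.32744,-.94487,373.9],[0,0,0,1]])
w={"K":K,"pose":P}; np.savez("w0.npz",**w)
A=[atz(w,u,12)[:2] for u in [(240,0),(217,260),(427,0),(361,282)]]
for i in (0,2):
    v=A[i]-A[i+1]; print(A[i],A[i+1],np.arctan2(v[0],v[1]))
# width
# width
c=cv2.imread("pics/wrist0.png")[0:290,200:440]; cv2.imwrite("pics/w0c.png",cv2.resize(c,None,fx=2,fy=2,interpolation=cv2.INTER_CUBIC))
E
```

```text
[ 452.54862824 -278.46394228  113.95611703] [-0.04244997 -0.11045353 -4.79206586]
tip rel tool x,y: 65.30899157943438 1.1537496804448635
[511.2609414  165.16571033] [472.66256533 -62.71064825] 0.16779040441498394
[663.28328823 165.08122142] [618.21547538 -87.18758963] 0.17678495903678593
```

View pics/w0c.png

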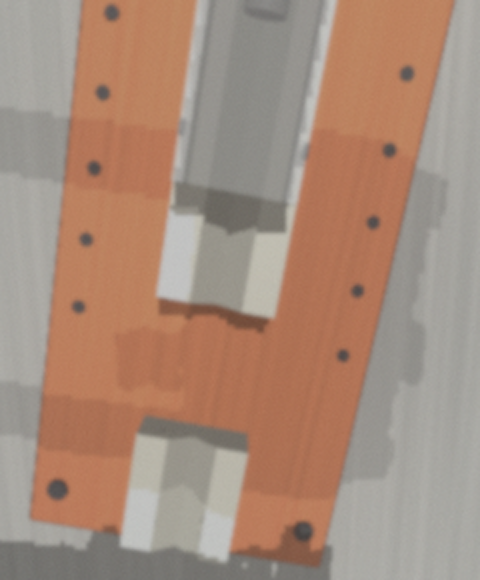

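```bash
python3 - <<'E'
from h import *
d=np.load("w0.npz"); w={"K":d["K"],"pose":d["pose"]}
names=["fL","fR","rfL","rfR","rbL","rbR"]
uv=[(278.5,149.5),(337.5,159.5),(268.5,216),(323.5,224.5),(260,274),(313.5,280)]
Q=np.array([atz(w,u,45)[:2] for u in uv]); 
for n,q in zip(names,Q): print(n,q.round(1))
L=np.array([[-25,-45],[25,-45],[-25,-105],[25,-105],[-25,-160],[25,-160.]])
# rigid fit
lc,qc=L.mean(0),Q.mean(0); H=(L-lc).T@(Q-qc); U,S,V=np.linalg.svd(H); R=V.T@U.T
t=qc-R@lc; print("yaw",np.arctan2(R[1,0],R[0,0]),"mouth",t,"gap",t+R@[0,-75])
print((Q-(L@R.T+t)).round(1))
E
```

```text
fL [541.7  49.6]
fR [590.8  41.4]
rfL [530.9  -7.6]
rfR [579.3 -15.5]
rbL [520.6 -63.3]
rbR [570.1 -69.4]
yaw -0.17748871815832026 mouth [573.82180128  90.90609957] gap [560.57992857  17.08433579]
[[ 0.5 -1.4]
 [ 0.3 -0.8]
 [ 0.3  0.4]
 [-0.6  1.4]
 [-0.3 -1.1]
 [-0.1  1.6]]
```

Fixture fit: yaw −0.177, gap (560.6, 17.1), residuals of about 1.5 mm or less. Carrying over.

```bash
python3 -m handwheel '[[[10,2.8,-5],[0,0,0],1],[[20,5.7,-8],[0,0,0],1],[[30,8.5,-8],[0,0,0],1],[[35,10,0],[0,0,0],1],[[35,10,0],[0,0,0],1],[[35,10,0],[0,0,0],1],[[35,10,0],[0,0,0],1],[[35,10,0],[0,0,0],1]]'
python3 -m handwheel '[[[30,8.5,0],[0,0,0],1],[[20,5.7,0],[0,0,0],1],[[10,2.8,0],[0,0,0],1],[[5,1,0],[0,0,0.05],1],[[0,0,0],[0,0,0.053],1],[[0,0,0],[0,0,0],1],[[0,0,0],[0,0,0],1],[[0,0,0],[0,0,0],1]]'
cat > look.py <<'E'
import sys
from station import manip
from h import *
import cv2
s=manip.state(); print(s["time_s"],s["position"].round(2),s["ee_rot"].round(4),s["ft_force"].round(2),s["gripper_width"])
m=manip.camera_model("wrist"); im=manip.grab_frame("wrist"); n=sys.argv[1]
cv2.imwrite(f"pics/{n}.png",im[:,:,::-1]); np.savez(n+".npz",**{"K":m["K"],"pose":m["pose"],"p":s["position"],"r":s["ee_rot"]})
if len(sys.argv)>2:
    im=manip.grab_frame("side"); cv2.imwrite(f"pics/{n}s.png",cv2.resize(im[130:330,200:400,::-1],None,fx=3,fy=3,interpolation=cv2.INTER_CUBIC))
E
python3 look.py w4 1
```

```text
time_s: 6.2
position: [536.1, -46.3, 131.9]
ee_rot: [-3.141, -0.0, 1.496]
ft_force: [0.1, 0.0, -3.8]
gripper_width: 0.261
time_s: 7.0
position: [558.8, 14.7, 132.2]
ee_rot: [-3.141, 0.0, 1.394]
ft_force: [0.3, -0.1, -3.7]
gripper_width: 0.256
7.0 [558.8   14.7  132.19] [-3.1413  0.      1.3936] [ 0.29 -0.11 -3.68] 0.25638972799575144
```

View pics/w4.png

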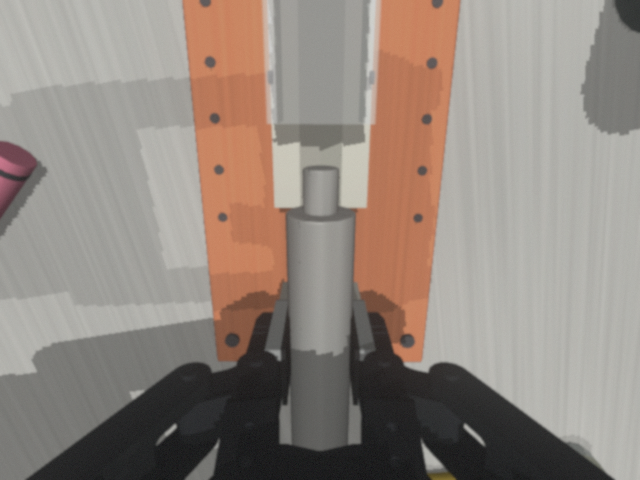

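View pics/w4s.png

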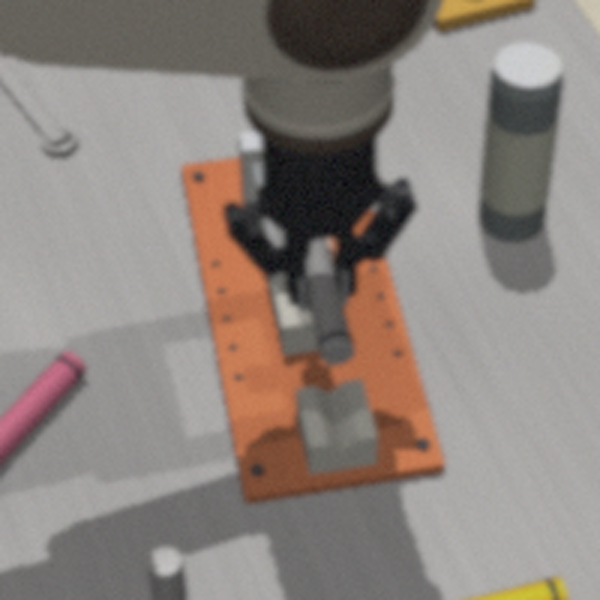

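```bash
python3 - <<'E'
from h import *
d=np.load("w4.npz"); w={"K":d["K"],"pose":d["pose"]}; p=d["p"]; a=d["r"][2]
X=np.array([np.cos(a),np.sin(a)]);Y=np.array([np.sin(a),-np.cos(a)])
for n,u,z in [("fL",(274,207),45),("fR",(367,208),45),("tip",(320.5,168),p[2]-9.8),("holes top",(321.5,2),12),("holes bot",(319.7,340),12),("guard mouth roof L",(273,124),79),("guard R",(367,124),79)]:
    q=atz(w,u,z)[:2]-p[:2]; print(n,(q@X).round(1),(q@Y).round(1))
E
```

```text
fL 32.5 -24.0
fR 31.9 26.5
tip 65.4 1.1
holes top 136.8 1.9
holes bot -73.4 0.7
guard mouth roof L 77.3 -18.9
guard R 77.2 20.8
```

Aligned to within 0.5 mm, tip 12 mm before the mouth. Going down, with slow last steps.

```bash
python3 -m handwheel '[[[0,0,10],[0,0,0],1],[[0,0,18],[0,0,0],1],[[0,0,18],[0,0,0],1],[[0,0,12],[0,0,0],1],[[0,0,6],[0,0,0],1],[[0,0,3],[0,0,0],1],[[0,0,1],[0,0,0],1],[[0,0,0],[0,0,0],1]]'
python3 -m handwheel '[[[0,0,0.5],[0,0,0],1],[[0,0,0.5],[0,0,0],1],[[0,0,0.5],[0,0,0],1],[[0,0,0.5],[0,0,0],1]]'
```

```text
time_s: 7.9
position: [559.2, 14.9, 64.7]
ee_rot: [3.141, -0.0, 1.393]
ft_force: [-0.2, 1.6, -4.5]
gripper_width: 0.258
time_s: 8.3
position: [559.0, 14.9, 62.3]
ee_rot: [3.142, 0.0, 1.393]
ft_force: [0.8, 0.4, -4.0]
gripper_width: 0.26
```

```bash
python3 -m handwheel '[[[0,0,0.5],[0,0,0],1],[[0,0,0.5],[0,0,0],1],[[0,0,0],[0,0,0],1]]';python3 -m handwheel '[[[0,0,0.4],[0,0,0],1],[[0,0,0.4],[0,0,0],1],[[0,0,0],[0,0,0],1]]'
```

```text
time_s: 8.6
position: [558.9, 14.9, 61.2]
ee_rot: [-3.141, -0.0, 1.393]
ft_force: [-0.5, -0.4, -4.5]
gripper_width: 0.255
time_s: 8.9
position: [559.0, 15.0, 61.0]
ee_rot: [3.141, -0.0, 1.393]
ft_force: [-4.6, 0.5, 3.7]
gripper_width: 0.263
```

Contact on the right flank (force towards −x). Ease left.

```bash
python3 -m handwheel '[[[0,-0.5,0],[0,0,0],1],[[0,0,0],[0,0,0],1]]';python3 -m handwheel '[[[0,-0.3,0.4],[0,0,0],1],[[0,0,0],[0,0,0],1]]'; python3 look.py w5 1
```

```text
time_s: 9.1
position: [558.9, 15.0, 60.9]
ee_rot: [3.14, -0.0, 1.393]
ft_force: [0.9, -0.2, 4.0]
gripper_width: 0.257
time_s: 9.3
position: [558.9, 14.9, 60.9]
ee_rot: [3.14, -0.0, 1.393]
ft_force: [0.3, -0.1, 8.9]
gripper_width: 0.26
9.3 [558.85  14.94  60.88] [ 3.1397e+00 -1.0000e-04  1.3927e+00] [ 0.31 -0.05  8.85] 0.26003755318157445
```

View pics/w5.png

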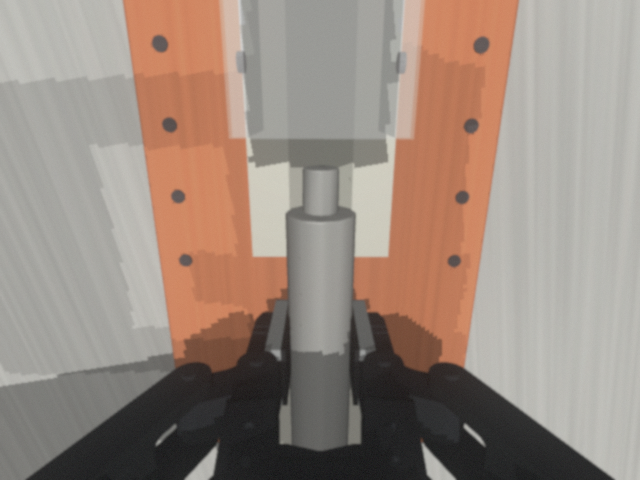

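View pics/w5s.png

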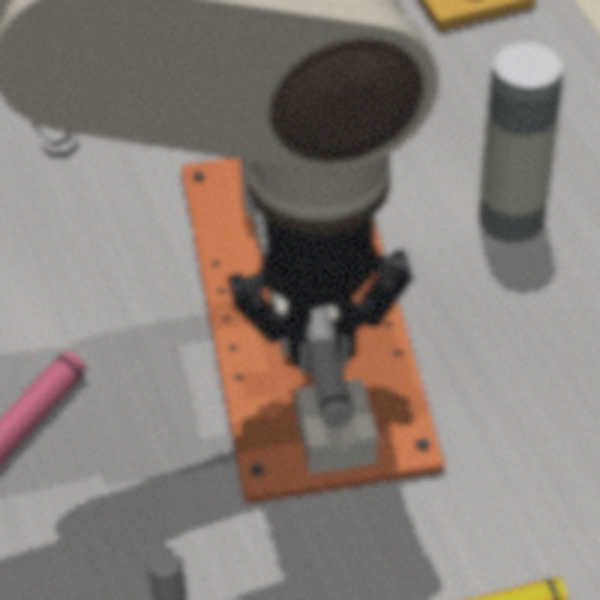

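Seated: lateral force is about 0, 13 N vertical, and the spindle is centred in the groove. Open in steps, then rise.

```bash
python3 -m handwheel '[[[0,0,0],[0,0,0],0.4],[[0,0,0],[0,0,0],0.3],[[0,0,0],[0,0,0],0.1],[[0,0,0],[0,0,0],-0.1],[[0,0,0],[0,0,0],-0.3],[[0,0,0],[0,0,0],-0.3]]'
python3 -m handwheel '[[[0,0,-5],[0,0,0],-0.3],[[0,0,-15],[0,0,0],-0.3],[[0,0,-20],[0,0,0],-0.3],[[0,0,-20],[0,0,0],-0.3],[[0,0,-20],[0,0,0],-0.3],[[-20,0,-10],[0,0,0],-0.3],[[-30,0,0],[0,0,0],0.2],[[-20,0,0],[0,0,0],0.6]]'; python3 look.py w6 1
```

```text
time_s: 10.0
position: [558.1, 15.1, 60.0]
ee_rot: [-3.141, -0.0, 1.393]
ft_force: [0.1, 0.7, -0.7]
gripper_width: 0.651
time_s: 10.8
position: [545.7, -55.1, 151.9]
ee_rot: [3.14, 0.0, 1.393]
ft_force: [0.3, -0.1, -0.8]
gripper_width: 0.32
10.8 [545.72 -55.06 151.91] [3.1398e+00 4.0000e-04 1.3930e+00] [ 0.28 -0.12 -0.78] 0.3195411896323588
```

View pics/w6.png

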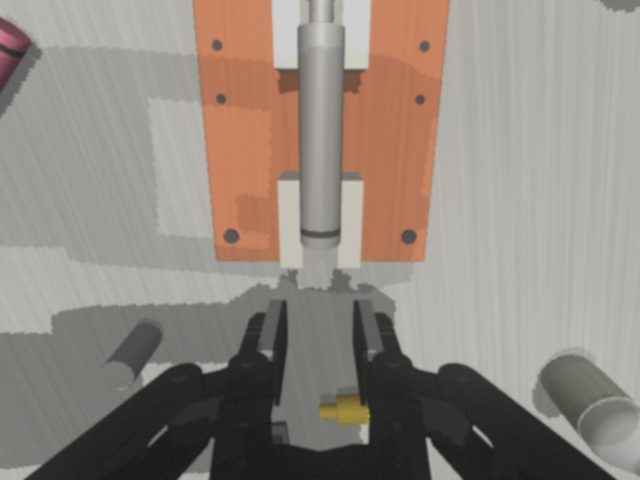

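View pics/w6s.png

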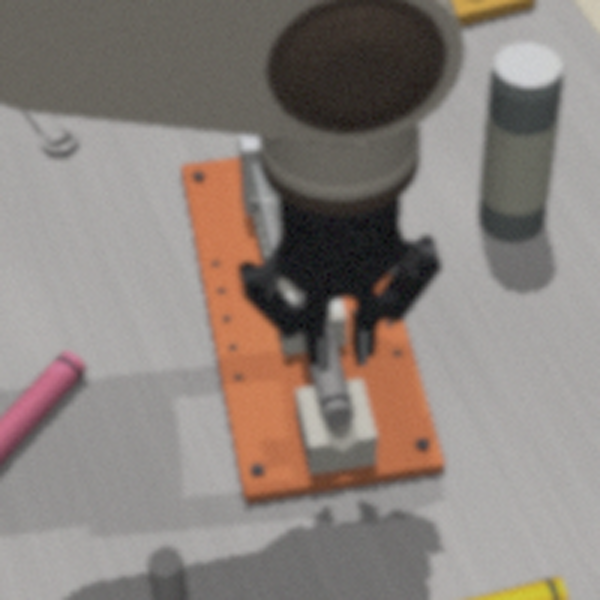

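Spindle lies straight in the groove (thick end at about (320,240), tip still outside the guard). Back off along the groove, shut fingers, and descend behind the thick end.

```bash
python3 -m handwheel '[[[-15,0,0],[0,0,0],1],[[-12,0,0],[0,0,0],1],[[0,0,10],[0,0,0],1],[[0,0,20],[0,0,0],1],[[0,0,20],[0,0,0],1],[[0,0,17],[0,0,0],1],[[0,0,8],[0,0,0],1],[[0,0,3],[0,0,0],1]]';python3 -m handwheel '[[[0,0,0],[0,0,0],1],[[0,0,0],[0,0,0],1],[[0,0,0],[0,0,0],1]]'; python3 look.py w7 1
```

```text
time_s: 11.7
position: [540.6, -80.1, 71.1]
ee_rot: [-3.14, -0.0, 1.393]
ft_force: [0.2, -0.4, 0.1]
gripper_width: 0.001
time_s: 12.0
position: [541.3, -80.4, 72.8]
ee_rot: [3.141, 0.0, 1.393]
ft_force: [-0.2, 0.3, 0.1]
gripper_width: -0.002
12.0 [541.3  -80.44  72.78] [3.1406e+00 1.0000e-04 1.3928e+00] [-0.19  0.34  0.1 ] -0.0021186740696511907
```

View pics/w7.png

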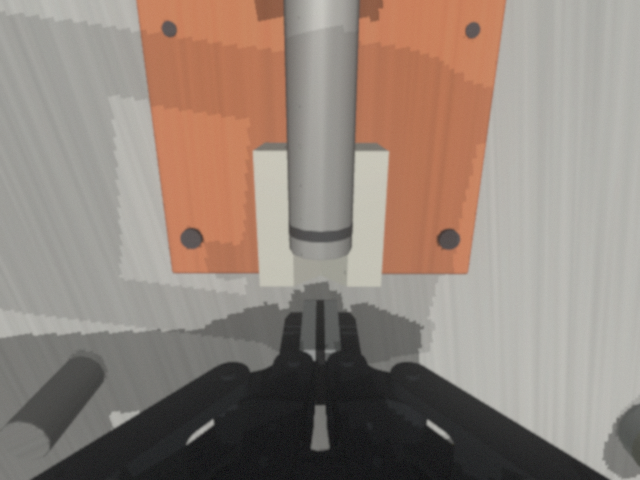

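View pics/w7s.png

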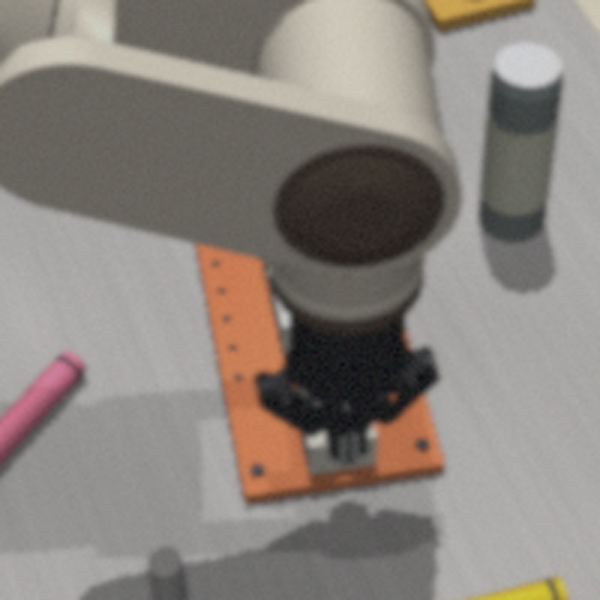

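Fingers are shut and centred behind the thick end (face about 20 mm ahead). A dark thing under the guard at wrist0 (332,9) may be the stop, so I'll get a rough estimate as a guide and write a force guard.

```bash
cat > chk.py <<'E'
import sys,numpy as np
from station import manip
s=manip.state(); u=np.array([.1766,.9843,0]); f=-(s["ft_force"]@u)
y=(s["position"]-np.array([558.85,14.94,0]))@u-77.2
print("TCPy %.2f push %.2f"%(y,f)); sys.exit(0 if f<float(sys.argv[1]) else 1)
E
python3 - <<'E'
from h import *
d=np.load("w0.npz"); w={"K":d["K"],"pose":d["pose"]}; u=np.array([.1766,.9843])
for uv in [(332,9),(332,2)]:
  for z in (51,59,70): print(uv,z,((atz(w,uv,z)[:2]-[573.8,90.9])@u).round(1))
E
python3 -m handwheel '[[[5,0,0],[0,0,0],1],[[6,0,0],[0,0,0],1],[[5,0,0],[0,0,0],1],[[0,0,0],[0,0,0],1]]'; python3 chk.py 9; python3 -m handwheel '[[[1,0,0],[0,0,0],1],[[1,0,0],[0,0,0],1],[[1,0,0],[0,0,0],1],[[1,0,0],[0,0,0],1]]';python3 chk.py 9; python3 -m handwheel '[[[1,0,0],[0,0,0],1],[[1,0,0],[0,0,0],1],[[1,0,0],[0,0,0],1],[[1,0,0],[0,0,0],1]]';python3 chk.py 9
```

```text
(332, 9) 51 60.9
(332, 9) 59 59.2
(332, 9) 70 57.0
(332, 2) 51 65.3
(332, 2) 59 63.5
(332, 2) 70 61.1
time_s: 12.5
position: [543.9, -63.8, 72.1]
ee_rot: [-3.142, -0.0, 1.394]
ft_force: [-0.7, 0.5, 0.1]
gripper_width: 0.001
TCPy -157.37 push -0.39
time_s: 12.9
position: [544.5, -60.7, 72.0]
ee_rot: [-3.141, -0.0, 1.393]
ft_force: [-0.6, -0.5, 0.2]
gripper_width: 0.003
TCPy -154.20 push 0.56
time_s: 13.3
position: [545.2, -56.9, 72.1]
ee_rot: [-3.142, 0.0, 1.393]
ft_force: [0.3, -4.0, -0.7]
gripper_width: 0.001
TCPy -150.33 push 3.91
```

Contact felt at TCPy ≈ −152.5, sliding friction about 4 N. So tip ≈ TCPy + 141. Steady push to tip ≈ +37, short of the earliest possible stop.

```bash
python3 -m handwheel '[[[1.5,0,0],[0,0,0],1],[[2,0,0],[0,0,0],1],[[2,0,0],[0,0,0],1],[[2,0,0],[0,0,0],1],[[2,0,0],[0,0,0],1],[[2,0,0],[0,0,0],1],[[2,0,0],[0,0,0],1],[[2,0,0],[0,0,0],1]]' && python3 chk.py 9 && python3 -m handwheel '[[[2,0,0],[0,0,0],1],[[2,0,0],[0,0,0],1],[[2,0,0],[0,0,0],1],[[2,0,0],[0,0,0],1],[[2,0,0],[0,0,0],1],[[2,0,0],[0,0,0],1],[[2,0,0],[0,0,0],1],[[2,0,0],[0,0,0],1]]' && python3 chk.py 9 && python3 -m handwheel '[[[2,0,0],[0,0,0],1],[[2,0,0],[0,0,0],1],[[2,0,0],[0,0,0],1],[[2,0,0],[0,0,0],1],[[2,0,0],[0,0,0],1],[[1,0,0],[0,0,0],1]]' && python3 chk.py 9; python3 look.py w8
```

```text
time_s: 14.1
position: [548.0, -41.3, 72.1]
ee_rot: [-3.142, 0.0, 1.393]
ft_force: [0.6, -2.3, -0.8]
gripper_width: 0.001
TCPy -134.49 push 2.20
time_s: 14.9
position: [550.8, -25.6, 72.1]
ee_rot: [-3.141, 0.0, 1.393]
ft_force: [0.2, -2.6, 0.4]
gripper_width: 0.001
TCPy -118.53 push 2.50
time_s: 15.5
position: [552.8, -14.8, 72.1]
ee_rot: [-3.142, 0.0, 1.393]
ft_force: [0.0, -3.2, -0.3]
gripper_width: 0.001
TCPy -107.50 push 3.18
15.5 [552.8  -14.76  72.08] [-3.1415  0.      1.3929] [ 0.04 -3.24 -0.3 ] 0.0010615371590205352
```

View pics/w8.png

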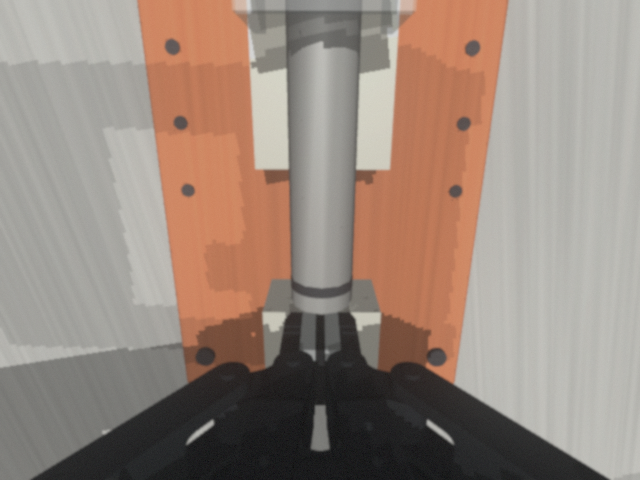

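Spindle slides straight with friction of 2–4 N; tip ≈ +33. Now fine, force-guarded steps.

```bash
python3 -m handwheel '[[[1,0,0],[0,0,0],1],[[1,0,0],[0,0,0],1],[[1,0,0],[0,0,0],1],[[1,0,0],[0,0,0],1],[[0.5,0,0],[0,0,0],1],[[0.5,0,0],[0,0,0],1],[[0.5,0,0],[0,0,0],1]]' >/dev/null; python3 chk.py 6 && python3 -m handwheel '[[[0.5,0,0],[0,0,0],1],[[0.5,0,0],[0,0,0],1]]'>/dev/null && python3 chk.py 6 && python3 -m handwheel '[[[0.5,0,0],[0,0,0],1],[[0.5,0,0],[0,0,0],1]]'>/dev/null && python3 chk.py 6 && python3 -m handwheel '[[[0.5,0,0],[0,0,0],1],[[0.5,0,0],[0,0,0],1]]'>/dev/null && python3 chk.py 6 && python3 -m handwheel '[[[0.5,0,0],[0,0,0],1],[[0.5,0,0],[0,0,0],1]]'>/dev/null && python3 chk.py 6 && python3 -m handwheel '[[[0.5,0,0],[0,0,0],1],[[0.5,0,0],[0,0,0],1]]'>/dev/null && python3 chk.py 6 && python3 -m handwheel '[[[0.5,0,0],[0,0,0],1],[[0.5,0,0],[0,0,0],1]]'>/dev/null && python3 chk.py 6 && python3 -m handwheel '[[[0.5,0,0],[0,0,0],1],[[0.5,0,0],[0,0,0],1]]'>/dev/null && python3 chk.py 6 && python3 -m handwheel '[[[0.5,0,0],[0,0,0],1],[[0.5,0,0],[0,0,0],1]]'>/dev/null && python3 chk.py 6
```

```text
TCPy -102.17 push 4.33
TCPy -101.16 push 3.13
TCPy -100.18 push 3.94
TCPy -99.17 push 4.47
TCPy -98.15 push 4.47
TCPy -97.17 push 5.45
TCPy -96.14 push 4.53
TCPy -95.17 push 3.86
TCPy -94.12 push 4.10
```

```bash
python3 -m handwheel '[[[0.3,0,0],[0,0,0],1],[[0.3,0,0],[0,0,0],1]]' >/dev/null; python3 chk.py 6.3 && python3 -m handwheel '[[[0.3,0,0],[0,0,0],1],[[0.3,0,0],[0,0,0],1]]'>/dev/null && python3 chk.py 6.3 && python3 -m handwheel '[[[0.3,0,0],[0,0,0],1],[[0.3,0,0],[0,0,0],1]]'>/dev/null && python3 chk.py 6.3 && python3 -m handwheel '[[[0.3,0,0],[0,0,0],1],[[0.3,0,0],[0,0,0],1]]'>/dev/null && python3 chk.py 6.3 && python3 -m handwheel '[[[0.3,0,0],[0,0,0],1],[[0.3,0,0],[0,0,0],1]]'>/dev/null && python3 chk.py 6.3 && python3 -m handwheel '[[[0.3,0,0],[0,0,0],1],[[0.3,0,0],[0,0,0],1]]'>/dev/null && python3 chk.py 6.3 && python3 -m handwheel '[[[0.3,0,0],[0,0,0],1],[[0.3,0,0],[0,0,0],1]]'>/dev/null && python3 chk.py 6.3 && python3 -m handwheel '[[[0.3,0,0],[0,0,0],1],[[0.3,0,0],[0,0,0],1]]'>/dev/null && python3 chk.py 6.3 && python3 -m handwheel '[[[0.3,0,0],[0,0,0],1],[[0.3,0,0],[0,0,0],1]]'>/dev/null && python3 chk.py 6.3 && python3 -m handwheel '[[[0.3,0,0],[0,0,0],1],[[0.3,0,0],[0,0,0],1]]'>/dev/null && python3 chk.py 6.3; python3 - <<'E'
from station import manip
import cv2,numpy as np
print(manip.state()["time_s"])
a=manip.grab_frame("scene")[195:285,340:440,::-1]; b=manip.grab_frame("side")[150:240,260:360,::-1]
cv2.imwrite("pics/stop1.png",np.hstack([cv2.resize(i,(400,360),interpolation=cv2.INTER_CUBIC) for i in (a,b)]))
E
```

```text
TCPy -93.59 push 4.92
TCPy -93.00 push 4.39
TCPy -92.39 push 4.23
TCPy -91.77 push 3.95
TCPy -91.16 push 4.56
TCPy -90.57 push 5.06
TCPy -89.98 push 4.88
TCPy -89.37 push 4.81
TCPy -88.77 push 4.80
TCPy -88.20 push 4.42
19.85
```

View pics/stop1.png

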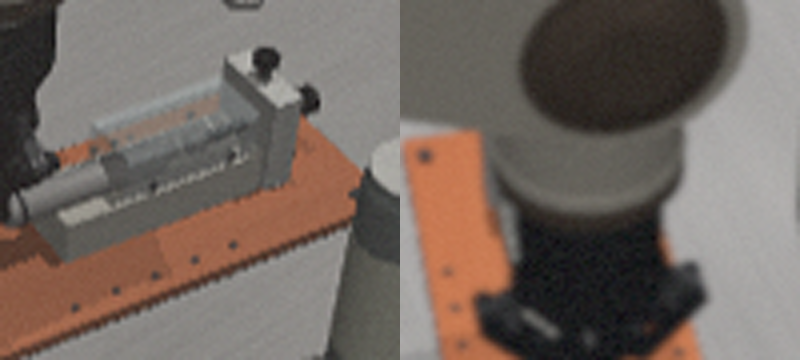

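The scene crop shows the spindle passing under the guard; the stop isn't clearly visible. Continue by feel.

```bash
python3 -m handwheel '[[[0.3,0,0],[0,0,0],1],[[0.3,0,0],[0,0,0],1]]' >/dev/null; python3 chk.py 6.3 && python3 -m handwheel '[[[0.3,0,0],[0,0,0],1],[[0.3,0,0],[0,0,0],1]]'>/dev/null && python3 chk.py 6.3 && python3 -m handwheel '[[[0.3,0,0],[0,0,0],1],[[0.3,0,0],[0,0,0],1]]'>/dev/null && python3 chk.py 6.3 && python3 -m handwheel '[[[0.3,0,0],[0,0,0],1],[[0.3,0,0],[0,0,0],1]]'>/dev/null && python3 chk.py 6.3 && python3 -m handwheel '[[[0.3,0,0],[0,0,0],1],[[0.3,0,0],[0,0,0],1]]'>/dev/null && python3 chk.py 6.3 && python3 -m handwheel '[[[0.3,0,0],[0,0,0],1],[[0.3,0,0],[0,0,0],1]]'>/dev/null && python3 chk.py 6.3 && python3 -m handwheel '[[[0.3,0,0],[0,0,0],1],[[0.3,0,0],[0,0,0],1]]'>/dev/null && python3 chk.py 6.3 && python3 -m handwheel '[[[0.3,0,0],[0,0,0],1],[[0.3,0,0],[0,0,0],1]]'>/dev/null && python3 chk.py 6.3 && python3 -m handwheel '[[[0.3,0,0],[0,0,0],1],[[0.3,0,0],[0,0,0],1]]'>/dev/null && python3 chk.py 6.3 && python3 -m handwheel '[[[0.3,0,0],[0,0,0],1],[[0.3,0,0],[0,0,0],1]]'>/dev/null && python3 chk.py 6.3  && python3 -m handwheel '[[[0.3,0,0],[0,0,0],1],[[0.3,0,0],[0,0,0],1]]'>/dev/null && python3 chk.py 6.3 && python3 -m handwheel '[[[0.3,0,0],[0,0,0],1],[[0.3,0,0],[0,0,0],1]]'>/dev/null && python3 chk.py 6.3 && python3 -m handwheel '[[[0.3,0,0],[0,0,0],1],[[0.3,0,0],[0,0,0],1]]'>/dev/null && python3 chk.py 6.3 && python3 -m handwheel '[[[0.3,0,0],[0,0,0],1],[[0.3,0,0],[0,0,0],1]]'>/dev/null && python3 chk.py 6.3 && python3 -m handwheel '[[[0.3,0,0],[0,0,0],1],[[0.3,0,0],[0,0,0],1]]'>/dev/null && python3 chk.py 6.3
```

```text
TCPy -87.61 push 5.07
TCPy -86.99 push 5.01
TCPy -86.41 push 4.55
TCPy -85.77 push 4.00
TCPy -85.18 push 4.38
TCPy -84.59 push 5.20
TCPy -84.00 push 4.36
TCPy -83.39 push 4.95
TCPy -82.79 push 4.51
TCPy -82.22 push 4.00
TCPy -81.62 push 5.18
TCPy -80.99 push 4.09
TCPy -80.40 push 3.59
TCPy -79.81 push 5.62
TCPy -79.20 push 4.45
```

Tip ≈ +62, still sliding freely at 4–5 N. Continue the same way.

```bash
python3 -m handwheel '[[[0.3,0,0],[0,0,0],1],[[0.3,0,0],[0,0,0],1]]' >/dev/null; python3 chk.py 6.3 && python3 -m handwheel '[[[0.3,0,0],[0,0,0],1],[[0.3,0,0],[0,0,0],1]]'>/dev/null && python3 chk.py 6.3 && python3 -m handwheel '[[[0.3,0,0],[0,0,0],1],[[0.3,0,0],[0,0,0],1]]'>/dev/null && python3 chk.py 6.3 && python3 -m handwheel '[[[0.3,0,0],[0,0,0],1],[[0.3,0,0],[0,0,0],1]]'>/dev/null && python3 chk.py 6.3 && python3 -m handwheel '[[[0.3,0,0],[0,0,0],1],[[0.3,0,0],[0,0,0],1]]'>/dev/null && python3 chk.py 6.3 && python3 -m handwheel '[[[0.3,0,0],[0,0,0],1],[[0.3,0,0],[0,0,0],1]]'>/dev/null && python3 chk.py 6.3 && python3 -m handwheel '[[[0.3,0,0],[0,0,0],1],[[0.3,0,0],[0,0,0],1]]'>/dev/null && python3 chk.py 6.3 && python3 -m handwheel '[[[0.3,0,0],[0,0,0],1],[[0.3,0,0],[0,0,0],1]]'>/dev/null && python3 chk.py 6.3 && python3 -m handwheel '[[[0.3,0,0],[0,0,0],1],[[0.3,0,0],[0,0,0],1]]'>/dev/null && python3 chk.py 6.3 && python3 -m handwheel '[[[0.3,0,0],[0,0,0],1],[[0.3,0,0],[0,0,0],1]]'>/dev/null && python3 chk.py 6.3  && python3 -m handwheel '[[[0.3,0,0],[0,0,0],1],[[0.3,0,0],[0,0,0],1]]'>/dev/null && python3 chk.py 6.3 && python3 -m handwheel '[[[0.3,0,0],[0,0,0],1],[[0.3,0,0],[0,0,0],1]]'>/dev/null && python3 chk.py 6.3 && python3 -m handwheel '[[[0.3,0,0],[0,0,0],1],[[0.3,0,0],[0,0,0],1]]'>/dev/null && python3 chk.py 6.3 && python3 -m handwheel '[[[0.3,0,0],[0,0,0],1],[[0.3,0,0],[0,0,0],1]]'>/dev/null && python3 chk.py 6.3 && python3 -m handwheel '[[[0.3,0,0],[0,0,0],1],[[0.3,0,0],[0,0,0],1]]'>/dev/null && python3 chk.py 6.3
```

```text
TCPy -79.05 push 11.76
```

Stop felt: push jumped from 4.5 to 11.8 N and the motion stalled. Hold briefly, then withdraw.

```bash
python3 -m handwheel '[[[-0.1,0,0],[0,0,0],1],[[0,0,0],[0,0,0],1],[[0,0,0],[0,0,0],1]]'; python3 chk.py 20; python3 -m handwheel '[[[-1,0,0],[0,0,0],1],[[-3,0,0],[0,0,0],1],[[-8,0,0],[0,0,0],1],[[-15,0,0],[0,0,0],1],[[-10,0,-20],[0,0,0],1],[[-5,0,-30],[0,0,0],1],[[0,0,-30],[0,0,0],1],[[0,0,0],[0,0,0],1]]'; python3 look.py w9
python3 - <<'E'
from station import manip
import cv2
a=manip.grab_frame("scene")[190:300,330:450,::-1]
cv2.imwrite("pics/end1.png",cv2.resize(a,None,fx=5,fy=5,interpolation=cv2.INTER_CUBIC))
E
```

```text
time_s: 23.45
position: [557.9, 13.2, 72.1]
ee_rot: [-3.142, 0.001, 1.393]
ft_force: [0.2, -8.7, 0.7]
gripper_width: 0.002
TCPy -79.13 push 8.50
time_s: 24.25
position: [551.7, -29.2, 156.0]
ee_rot: [3.136, 0.0, 1.392]
ft_force: [1.0, -0.5, -0.7]
gripper_width: -0.0
24.25 [551.68 -29.15 156.04] [3.136e+00 1.000e-04 1.392e+00] [ 1.04 -0.53 -0.7 ] -0.0003127119008650226
```

View pics/w9.png

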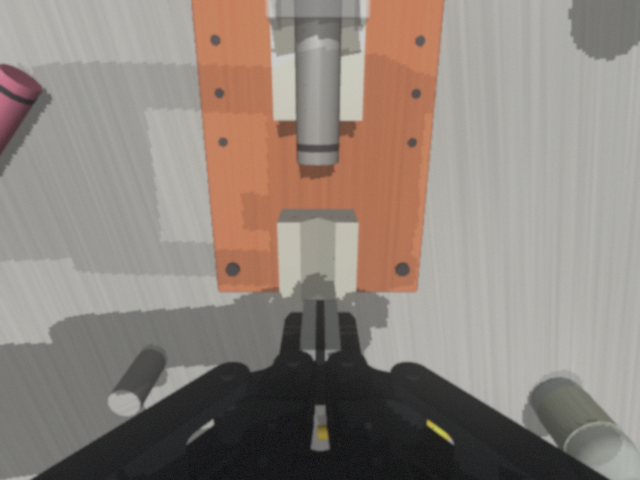

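View pics/end1.png

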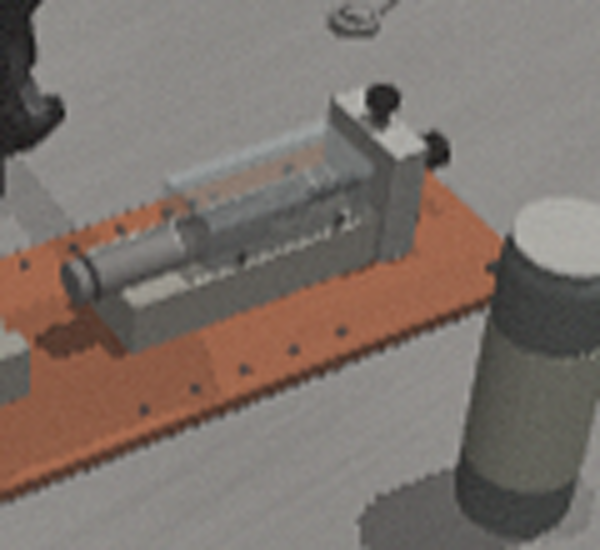

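The spindle lies straight in the groove, thick end at wrist (317,160), passing under the guard. The gripper is clear at z = 156. Handing in.

```bash
python3 -c "
from station import manip
s=manip.state();print(s['time_s'],s['ft_force'],abs(s['dq']).max());print(manip.finish_job())"
```

```text
24.35 [-0.5975436   0.2071205  -0.72365274] 0.025118728198741704
the job is handed in; nothing more can be done
None
```

I laid the bare steel spindle in the open groove, thin end towards the guard. I then pushed it along with shut fingers until it came up against the stop, and handed the job in at 24.35 s. `finish_job()` gives no verdict, so I can't confirm the result.

- **Laying:** the first touch was on one groove flank (about 5 N sideways), so I eased it 0.8 mm left. It then seated with no side force and about 13 N downwards, and the wrist picture showed it straight and centred with the tip about 12 mm before the guard.
- **Finding the stop:** the spindle slid against 2 to 5.6 N. At about 62 mm past the mouth the push jumped to 11.8 N and motion stalled; I held it at about 8.5 N for 0.3 s, then backed off. This stayed below the 15 N at which the stop slips.
- **Last checks:** after withdrawing, the pictures showed the spindle straight in the groove, with its front part under the guard. The shut gripper was raised clear, with forces near zero.
- **Not confirmed:** I could not see the stop clearly through the guard, so contact with it and its not shifting rest on the force and position readings. Before pushing, I had noticed a dark mark under the guard, which I estimated at 57 to 65 mm, consistent with the contact. I did not measure the other things on the bench again, but the arm felt no unexpected contact.

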